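Brace the polishing lathe with its crank-down leg

TASK

Steady the polishing lathe: take the pad with the black rubber face from the low rack, lay it flat on the table under the stabiliser leg so that the whole orange foot will stand on the rubber, then turn the red-knobbed crank clockwise until the foot bears firmly on the pad: keep on for about half a turn after the foot touches, when the crank has become clearly heavier, but do not force it hard down. Let go, and leave the other pad and everything else on the bench where they are.

Things in the scene. Friction and masses are not known exactly. Their poses are not given: they have to be found in the camera images.
- lathe: fixed polishing lathe with a stabiliser leg. Origin on the table under the leg's vertical axis. A dark arm 45 mm wide (135 to 165 mm above the table) runs from the leg along the lathe's own -y to the grey motor and yellow wheel, which fill x -165..175, y -500..-300 mm, up to 305 mm high. The leg is open at table height on its other sides (+x, +y, -x).
- leg_sleeve (a point): centre of the lower end of the leg's steel sleeve, 85 mm above the table on the leg's axis. The sleeve is 38 mm across, up to 117 mm; above it the blue gear housing, 58 mm across, 117 to 192 mm above the table; the foot hangs below.
- crank (a joint): crank about the leg's axis; rad, grows clockwise from above (foot goes down 3.18 mm per rad, 20 mm a turn); limits -1 and 23. At 0 its arm points along the lathe's +x. Self-locking. Foot free: about 8 N at the knob along its circle. Once the foot bears, its 8 N/mm spring (18 mm travel) adds 0.6 N at the knob per 10 N of foot load: about 13 N in all at 80 N, half a turn after contact.
- crank_grip (a point): middle of the red upright crank knob, 229 mm above the table, 55 mm from the leg's axis. Knob 22 mm across, 206 to 252 mm above the table; it spins freely on its pin, so it can be led round with the gripper's direction unchanged. The crank arm below it is 16 mm wide, its top at 206 mm, and reaches 67 mm from the axis.
- jack_foot: orange foot of the leg, disc 36 mm across, 10 mm thick, on a thinner steel rod; origin at the centre of its underside, on the leg's axis. At the start it hangs 33 to 54 mm above the table.
- rubber_pad: the pad to use, loose, about 0.35 kg, most of it in the plate. Origin under the centre of its plate, 68 (x) x 64 (y) x 20 mm high, yellow sides, black rubber top. A bar 20 mm wide, 14 mm high runs along its own +x to an upright blue grip block 40 (x) x 20 (y) x 34 mm high centred at x = 135 mm. Starts flat in one of the rack's two bays, plate outside, bar and grip under the roof.
- steel_pad: the wrong pad: same shape, bare steel plate, red grip block; in the other bay of the rack; to be left there
- rack: fixed low dark rack, origin on the table at the middle of its front edge; two bays 96 mm wide, centred at y = 53 and -53 mm, run along its own +x and are closed at the back. 131 mm deep, 222 mm wide, roof 48 to 58 mm above the table. A stowed pad points its own +x along the rack's +x, plate centre 42 mm in front of the front edge, far end 113 mm inside.
- compound_bar: loose dark green bar of polishing compound, 60 x 42 x 34 mm high; origin at the centre of its underside; a bystander, to be left where it is
- tripoli_bar: loose brown bar of tripoli, 110 (x) x 45 x 36 mm high; origin at the centre of its underside; a bystander, to be left where it is
- polish_jar: loose round jar with a white cap, 60 mm across, 55 mm high; origin at the centre of its underside; a bystander, to be left where it is
- cleaner_bottle: loose upright bottle with a blue cap, 60 mm across, 160 mm high; origin at the centre of its underside; a bystander, to be left where it is
- ring_tray: loose black tray of finished rings, 110 (x) x 75 x 18 mm high; origin at the centre of its underside; a bystander, to be left where it is
- spare_wheel: loose yellow polishing wheel lying flat, 100 mm across, 22 mm high; origin at the centre of its underside; a bystander, to be left where it is
- loose_ring: one loose steel ring lying flat, 28 mm across, 7 mm high; origin at the centre of its underside; a bystander, to be left where it is
There are look-alikes about, which are no part of the job. Leave any turquoise look-alike of the rubber_pad alone.

How it is judged:
On the way, in this order (a step that is already met when the one before it is completed fails the run):
1. the rubber pad lies flat on the table under the raised foot (horizontal distance between rubber_pad and jack_foot below 0.015 m and angle between rubber_pad's own z axis and vertical below 0.06 rad and height (world z) of rubber_pad below 0.006 m and contact force between jack_foot and rubber_pad below 1 N), for 0.2 s.
2. the foot bears on the pad with 40 to 120 N (horizontal distance between rubber_pad and jack_foot below 0.015 m and angle between rubber_pad's own z axis and vertical below 0.06 rad and height (world z) of rubber_pad below 0.006 m and contact force between jack_foot and rubber_pad between 40 and 120 N), for 0.2 s.
At the end, for the whole second after the job is handed in: The rubber pad lies flat on the table (tilt under 0.06 rad, underside under 6 mm), plate centre within 15 mm of the foot's axis, at rest; the foot presses on it with 40 to 120 N (5 to 15 mm of spring travel, a quarter to three quarters of a turn after first contact); the crank stands still, let go (all of step 2 and linear speed of rubber_pad below 0.01 m/s and velocity of joint crank between -0.05 and 0.05 rad/s); the robot touches nothing.
It fails at once if the leg is forced: more than 140 N on the pad (contact force between jack_foot and rubber_pad above 140 N).
It fails at once if the steel pad is moved by more than 25 mm (distance of steel_pad from where it was at the start of the episode above 0.025 m).
It fails at once if a bystander is moved by more than 25 mm (distance of any of compound_bar, tripoli_bar, polish_jar, cleaner_bottle, ring_tray, spare_wheel, loose_ring from where it was at the start of the episode above 0.025 m).
It also fails if it takes over 72 s, if anything falls off the work surface, if the arm or the gripper's body presses on something with over 40 N, if the wrist force passes 120 N, or if a joint passes its speed limit or range.

ROBOT

A 6-joint arm with a two-finger parallel gripper is mounted at the origin on the work surface. World frame = base frame: x ahead of the robot, y to its left, z up, the work surface at z = 0. Lengths are in m, angles in rad, forces in N, time in s.
With the tool pointing down it reaches from about 0.4 to 0.825 m from the base axis. Payload 7 kg.
Tool frame: the origin (TCP) lies at the very end of the fingers, on their centre line; the grasp point (between the pads) lies 19 mm behind it; z points along the fingers, y is the line along which they close (so a half turn about z gives the same grasp; the last joint's range is limited). The gripper opens to 88 mm and grips with 3 to 60 N. Pads are 19 mm wide; open, the fingers measure 130 mm over their backs; the gripper's body (78 mm by 193 mm) begins 47 mm behind the grasp point.
Start: joints at [-1.001, 0.359, 0.012, 0, -1.224, -0.288], TCP at [0.188, -0.648, 0.227] pointing down, gripper open.
Joint ranges: [-3.07, 3.07], [-1.43, 2.12], [-1.02, 1.25], [-3.03, 1.67], [-3.05, -0], [-3.03, 3.03]. Speed limits (rad/s): [2.39, 2.39, 3.01, 3.14, 3.14, 3.14].

INTERFACE

Orientations are given as [roll, pitch, yaw] about the fixed x, y, z axes, in that order (R = Rz(yaw) Ry(pitch) Rx(roll)).
In Python, from station import arm gives the robot as it stands. The module is installed in compiled form; this text tells all that it offers.
- The arm moves only by the shell command python3 -m crank 'ROWS' [FORCE]. ROWS is JSON, a list of rows, each an object of numbers: "dx", "dy", "dz": the shift along the world's x, y, z in m; "twist": the turn about the world's z in degrees; "grip": the opening, from -1 (shut) to 1 (fully open). A call has exactly 5 rows; each row is the pose to reach, as a shift and turn from the pose commanded when the call began; what a row does not reach only later rows make up. A row lasts 1/12 s, in which the tool goes at most 41.7 mm and 7.16 degrees, less where a joint would pass 70% of its speed; a pose out of reach is approached as far as the arm can. A call with a gripper value outside its range is refused whole. The fingers move at their own pace and stop on an object; FORCE is the grip in N (left out, the last holds). Time passes only in rows, so rows that repeat a pose let the fingers close, or fill a call up. It gives the time, the measured TCP pose, the force, the opening and the grip force at its end, in the units of the state.
- arm.get_state(): the state, without advancing time (a new reading comes with each control period).
- arm.grab_frame(name): name is "scene" or "top" or "wrist"; returns the picture (480x640x3 uint8, red, green, blue); there is no depth.
- arm.get_calibration(name): a dict with "fx", "fy", "cx", "cy" (pixels), "cam_to_world" (4x4, takes a point from camera to world coordinates); the wrist camera has in their place "tool_from_camera" (4x4, takes a point from camera to tool coordinates, whose origin is the TCP and whose axes are the flange's). Camera axes: x right, y down, z forward; pixel columns grow to the right and rows downward; lengths in m; the calibration is good to about 2 mm. The wrist camera is an equidistant fisheye: a pixel r from the principal point sees the ray r / f radians off the axis. A picture is of the moment at which its call begins: read the wrist's pose just before it. get_calibration takes no time and is no camera call.
- arm.job_done(): hands the job in; it is judged then, once.
The state is a dict: "t": time; "q": joint angles; "qd": joint speeds; "joint_efforts": joint torques, N m; "eef_pos": TCP position; "ee_rot": TCP orientation; "force": force on the tool from outside, world axes, zero at the start; "moment": the same for the moment, N m; "width": finger opening in m; "gripper_force": force on a finger pad.
Only numpy, scipy, OpenCV 4.12 (cv2) and the standard library are available. Lean on these libraries where they do the work, as an engineer would, in place of code of your own. Each camera call takes 0.05 s, during which the arm holds its last target. There are 200 camera calls.

## Working session

There is one attempt and no reset: what is moved stays moved. The work goes in short steps, Python scripts to look and compute and a shell command to move; the robot and the scene stay as the last step left them, time stands still between calls to the robot, and variables do not carry over. Pictures are saved under pics/ and viewed, at most 14 in all, crops included, and the job is handed in when it is done.

```bash
mkdir -p pics
cat > h.py <<'E'
import numpy as np, cv2
from station import arm
def ray(name,u,v):
    c=arm.get_calibration(name); T=np.array(c["cam_to_world"])
    d=T[:3,:3]@np.array([(u-c["cx"])/c["fx"],(v-c["cy"])/c["fy"],1]); return T[:3,3],d
def onplane(name,u,v,z):
    o,d=ray(name,u,v); return o+d*(z-o[2])/d[2]
def proj(name,p):
    c=arm.get_calibration(name); T=np.linalg.inv(np.array(c["cam_to_world"])); q=T[:3,:3]@np.array(p)+T[:3,3]
    return c["cx"]+c["fx"]*q[0]/q[2], c["cy"]+c["fy"]*q[1]/q[2]
E
python3 - <<'E'
from h import *
for n in("top","scene"):
    im=arm.grab_frame(n)[:,:,::-1]; cv2.imwrite(f"pics/{n}0.png",im)
    T=np.array(arm.get_calibration(n)["cam_to_world"]);print(n,T.round(3).tolist(),arm.get_calibration(n)["fx"])
E
```

```text
top [[-0.015, -0.995, 0.101, 0.42], [-1.0, 0.016, 0.004, 0.172], [-0.006, -0.101, -0.995, 1.101], [0.0, 0.0, 0.0, 1.0]] 460.67364044718073
scene [[0.755, 0.447, -0.48, 0.994], [0.656, -0.535, 0.532, -0.377], [-0.019, -0.716, -0.697, 0.837], [0.0, 0.0, 0.0, 1.0]] 477.35385926962954
```

View pics/top0.png

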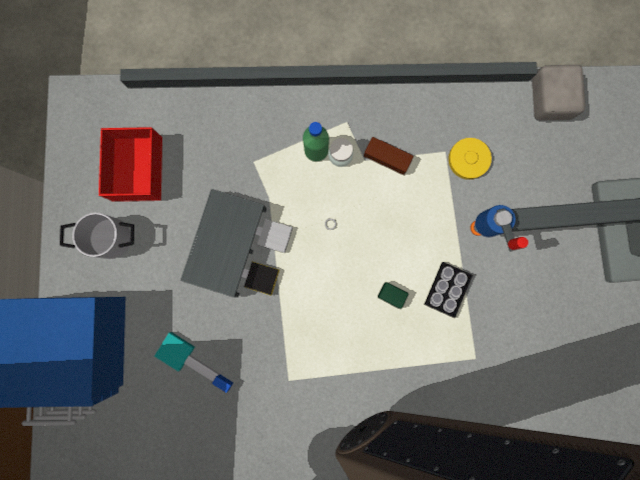

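View pics/scene0.png

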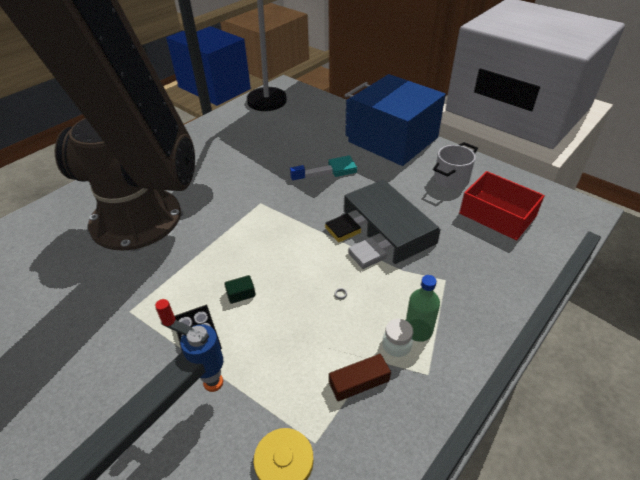

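Candidates for the pad in the top view are the black plate with yellow sides at (262,278), the bare steel plate at (275,236), and the turquoise look-alike at (175,350). By the description I choose (262,278). Next is a close crop to check it, together with the leg and measurements.

Run:
```python
from h import *
t=cv2.imread("pics/top0.png"); s=cv2.imread("pics/scene0.png")
def crop(i,x,y,w,h): return cv2.resize(i[y:y+h,x:x+w],(400,300),interpolation=cv2.INTER_CUBIC)
cv2.imwrite("pics/crop.png",np.vstack([np.hstack([crop(t,172,180,160,120),crop(t,450,180,100,75)]),np.hstack([crop(s,310,170,160,120),crop(s,140,290,140,105)])]))
def blobs(n,im,lo,hi,z,box,minA=20):
    h=cv2.cvtColor(im,cv2.COLOR_BGR2HSV); m=cv2.inRange(h,lo,hi); x,y,w,hh=box; k=np.zeros_like(m);k[y:y+hh,x:x+w]=m[y:y+hh,x:x+w]
    for c in cv2.findContours(k,cv2.RETR_EXTERNAL,cv2.CHAIN_APPROX_NONE)[0]:
        if cv2.contourArea(c)<minA: continue
        r=cv2.minAreaRect(c); P=[onplane(n,*p,z)[:2].round(4).tolist() for p in cv2.boxPoints(r)]
        print(n,np.round(r[0],1),np.round(r[1],1),round(r[2],1),onplane(n,*r[0],z).round(4),P)
print("rubber top");blobs("top",t,(0,0,0),(179,255,50),.02,(240,255,45,45))
print("steel");blobs("top",t,(0,0,150),(179,40,255),.02,(255,218,45,40))
print("roof");blobs("top",t,(60,0,40),(130,90,110),.058,(175,180,105,125),500)
print("red knob");blobs("top",t,(0,150,80),(6,255,255),.252,(495,225,45,35));blobs("scene",s,(0,150,80),(6,255,255),.229,(150,290,40,50))
print("orange");blobs("top",t,(7,150,80),(18,255,255),.05,(460,210,40,35),5);blobs("scene",s,(4,150,80),(18,255,255),.045,(190,365,40,35),5)
print("blue");blobs("top",t,(100,120,40),(125,255,255),.192,(465,195,60,50));blobs("scene",s,(100,120,40),(125,255,255),.15,(170,310,60,80))
print("ring",onplane("top",331,224,.007),"tray",onplane("top",449,290,.018),"comp",onplane("top",394,295,.034))
st=arm.get_state();print({k:np.round(st[k],3).tolist() for k in("t","eef_pos","ee_rot","width","force")})
```

```text
rubber top
top [260.7 277.8] [26.9 25.7] 17.5 [0.4466 0.3141 0.02  ] [[0.4281, 0.3531], [0.4851, 0.335], [0.4652, 0.2749], [0.4084, 0.2933]]
steel
top [282.  237.5] [39. 34.] 90.0 [0.5408 0.2635 0.02  ] [[0.588, 0.3035], [0.5867, 0.2228], [0.4941, 0.2238], [0.4954, 0.3038]]
roof
top [226.1 242.2] [ 62.9 100.9] 18.4 [0.5279 0.3877 0.058 ] [[0.4434, 0.4908], [0.6624, 0.4205], [0.6136, 0.2829], [0.3968, 0.3557]]
red knob
top [517.6 242.9] [10.6 19.6] 78.7 [ 0.4981 -0.1912  0.252 ] [[0.5045, -0.172], [0.5111, -0.2078], [0.4918, -0.2105], [0.4852, -0.1747]]
scene [164.6 311.3] [24.4 13. ] 67.4 [ 0.4985 -0.2012  0.229 ] [[0.4707, -0.2019], [0.4771, -0.1832], [0.5253, -0.2005], [0.5188, -0.2183]]
orange
top [473.7 228.9] [13.4  5.8] 67.4 [ 0.5503 -0.1792  0.05  ] [[0.5622, -0.1677], [0.5672, -0.1803], [0.5384, -0.1907], [0.5334, -0.1781]]
scene [214.2 384.4] [10.8 19.2] 66.4 [ 0.5542 -0.1879  0.045 ] [[0.5373, -0.1994], [0.5498, -0.1686], [0.571, -0.1764], [0.5584, -0.2067]]
blue
top [495.1 220.8] [27.2 39.8] 61.7 [ 0.5483 -0.175   0.192 ] [[0.5542, -0.1277], [0.5911, -0.1994], [0.5425, -0.2222], [0.506, -0.1508]]
scene [201.8 350.8] [53.1 37. ] 71.6 [ 0.5493 -0.1869  0.15  ] [[0.4846, -0.1915], [0.5119, -0.1364], [0.6097, -0.1826], [0.5829, -0.2323]]
ring [0.57296354 0.14696741 0.007     ] tray [ 0.41168048 -0.12525713  0.018     ] comp [0.40230418 0.00579002 0.034     ]
{'t': 0.1, 'eef_pos': [0.188, -0.648, 0.226], 'ee_rot': [3.14, -0.0, -2.86], 'width': 0.088, 'force': [0.137, 0.174, 0.311]}
```

View pics/crop.png

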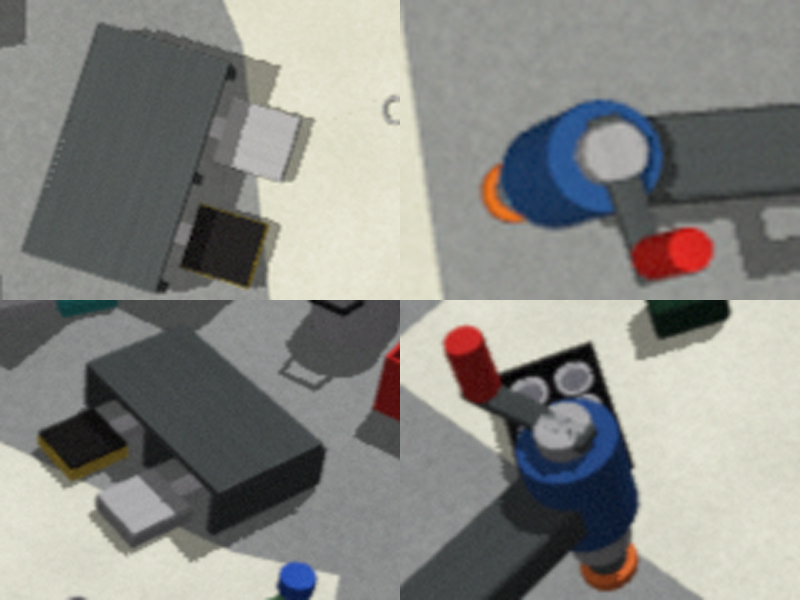

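The crop confirms black rubber top with yellow rim (crop 225,245 → top (262,278)). The plate is at about (0.448, 0.311), with its axis at about 72°. I start moving over there and work out the leg in the meantime.

```bash
python3 -m crank '[{"dz":0.03,"dx":0.01,"dy":0.02},{"dz":0.06,"dx":0.02,"dy":0.05},{"dz":0.08,"dx":0.03,"dy":0.085},{"dz":0.09,"dx":0.045,"dy":0.12},{"dz":0.1,"dx":0.06,"dy":0.15}]'
python3 -m crank '[{"dx":0.013,"dy":0.036,"twist":7},{"dx":0.026,"dy":0.072,"twist":14},{"dx":0.039,"dy":0.108,"twist":21},{"dx":0.052,"dy":0.144,"twist":28},{"dx":0.065,"dy":0.18,"twist":35}]'
python3 -m crank '[{"dx":0.012,"dy":0.036,"twist":5},{"dx":0.024,"dy":0.072,"twist":10},{"dx":0.036,"dy":0.108,"twist":14},{"dx":0.048,"dy":0.144,"twist":18},{"dx":0.06,"dy":0.18,"twist":21}]'
python3 - <<'E'
from h import *
for n,p,z in(("top",(501.2,218.8),.192),("scene",(198.1,340),.192),("top",(523,242.5),.252),("scene",(162.4,304),.252)): print(n,onplane(n,*p,z).round(4))
for z in(.03,.04,.05): print(z,onplane("scene",212.8,383.8,z).round(4))
E
```

```text
top [ 0.5522 -0.1873  0.192 ]
scene [ 0.5565 -0.1897  0.192 ]
top [ 0.4987 -0.2013  0.252 ]
scene [ 0.503  -0.2017  0.252 ]
0.03 [ 0.5429 -0.1852  0.03  ]
0.04 [ 0.5485 -0.1876  0.04  ]
0.05 [ 0.554 -0.19   0.05 ]invalid input at $[0]: expected keys dx, dy, dz, twist, grip
invalid input at $[0]: expected keys dx, dy, dz, twist, grip
invalid input at $[0]: expected keys dx, dy, dz, twist, grip
```

Leg axis is about (0.554, -0.1885) and the knob about (0.501, -0.2015). That gives a radius of 55 mm, which matches. The moves were refused because every row needs all the keys.

```bash
python3 -m crank '[{"dz":0.03,"dx":0.01,"dy":0.02,"twist":0,"grip":1},{"dz":0.06,"dx":0.02,"dy":0.05,"twist":0,"grip":1},{"dz":0.08,"dx":0.03,"dy":0.085,"twist":0,"grip":1},{"dz":0.09,"dx":0.045,"dy":0.12,"twist":0,"grip":1},{"dz":0.1,"dx":0.06,"dy":0.15,"twist":0,"grip":1}]'
python3 -m crank '[{"dx":0.013,"dy":0.036,"dz":0,"twist":7,"grip":1},{"dx":0.026,"dy":0.072,"dz":0,"twist":14,"grip":1},{"dx":0.039,"dy":0.108,"dz":0,"twist":21,"grip":1},{"dx":0.052,"dy":0.144,"dz":0,"twist":28,"grip":1},{"dx":0.065,"dy":0.18,"dz":0,"twist":35,"grip":1}]'
python3 -m crank '[{"dx":0.012,"dy":0.036,"dz":0,"twist":5,"grip":1},{"dx":0.024,"dy":0.072,"dz":0,"twist":10,"grip":1},{"dx":0.036,"dy":0.108,"dz":0,"twist":14,"grip":1},{"dx":0.048,"dy":0.144,"dz":0,"twist":18,"grip":1},{"dx":0.06,"dy":0.18,"dz":0,"twist":21,"grip":1}]'
```

```text
t: 0.52
eef_pos: [0.2478, -0.4966, 0.3277]
ee_rot: [-3.141, 0.001, -2.861]
force: [0.3, -0.2, 0.5]
width: 0.0871
gripper_force: 0.0
t: 0.93
eef_pos: [0.3126, -0.3166, 0.3264]
ee_rot: [3.141, 0.0, -2.243]
force: [1.5, 0.9, -0.1]
width: 0.0875
gripper_force: 0.0
t: 1.35
eef_pos: [0.3725, -0.1366, 0.3267]
ee_rot: [-3.141, 0.0, -1.879]
force: [1.0, -0.6, -0.8]
width: 0.0878
gripper_force: 0.0
```

```bash
python3 -m crank '[{"dx":0.007,"dy":0.04,"dz":0,"twist":0,"grip":1},{"dx":0.014,"dy":0.08,"dz":0,"twist":0,"grip":1},{"dx":0.021,"dy":0.12,"dz":0,"twist":0,"grip":1},{"dx":0.028,"dy":0.16,"dz":0,"twist":0,"grip":1},{"dx":0.035,"dy":0.2,"dz":0,"twist":0,"grip":1}]'
python3 -m crank '[{"dx":0.007,"dy":0.04,"dz":0,"twist":0,"grip":1},{"dx":0.014,"dy":0.08,"dz":0,"twist":0,"grip":1},{"dx":0.021,"dy":0.12,"dz":0,"twist":0,"grip":0.8},{"dx":0.028,"dy":0.16,"dz":-0.03,"twist":0,"grip":0.8},{"dx":0.035,"dy":0.2,"dz":-0.05,"twist":0,"grip":0.8}]'
python3 -m crank '[{"dx":0.002,"dy":0.03,"dz":-0.03,"twist":0,"grip":0.8},{"dx":0.002,"dy":0.04,"dz":-0.07,"twist":0,"grip":0.8},{"dx":0.002,"dy":0.04,"dz":-0.11,"twist":0,"grip":0.8},{"dx":0.002,"dy":0.04,"dz":-0.14,"twist":0,"grip":0.8},{"dx":0.002,"dy":0.04,"dz":-0.14,"twist":0,"grip":0.8}]'
python3 - <<'E'
from h import *
st=arm.get_state();print(st["eef_pos"],st["ee_rot"],arm.get_calibration("wrist"))
cv2.imwrite("pics/w1.png",arm.grab_frame("wrist")[:,:,::-1])
E
```

```text
t: 1.77
eef_pos: [0.4071, 0.0637, 0.3268]
ee_rot: [-3.141, 0.001, -1.882]
force: [1.8, -1.0, 0.1]
width: 0.0878
gripper_force: 0.0
t: 2.18
eef_pos: [0.4406, 0.2531, 0.2818]
ee_rot: [-3.141, 0.002, -1.882]
force: [1.2, -0.6, 0.1]
width: 0.0793
gripper_force: 0.0
t: 2.6
eef_pos: [0.4395, 0.288, 0.1358]
ee_rot: [3.136, -0.01, -1.883]
force: [-0.9, -0.1, -0.7]
width: 0.0792
gripper_force: 0.0
[0.43947111 0.2880016  0.13576568] [ 3.13637733 -0.01025733 -1.88309573] {'fx': 371.64829954431775, 'fy': 371.64829954431775, 'cx': 319.18009982466344, 'cy': 237.74414777933407, 'tool_from_camera': array([[-2.75608112e-04, -9.69737669e-01, -2.44149090e-01,
         6.48112427e-02],
       [ 9.99999873e-01, -3.70168091e-04,  3.41421973e-04,
         3.99391364e-04],
       [-4.21465950e-04, -2.44148965e-01,  9.69737648e-01,
        -1.58146325e-01],
       [ 0.00000000e+00,  0.00000000e+00,  0.00000000e+00,
         1.00000000e+00]])}
```

View pics/w1.png

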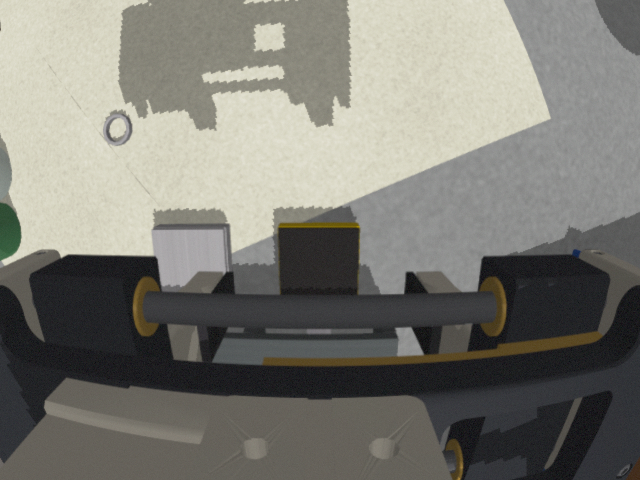

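The wrist view shows the rubber pad (black, yellow rim) from (278,226) to (359,226), centred between the fingers and square to them. The steel pad is to its left at (190,255).

```bash
cat >> h.py <<'E'
from scipy.spatial.transform import Rotation as Rn
def wplane(u,v,z,st):
    c=arm.get_calibration("wrist"); a=np.array([u-c["cx"],v-c["cy"]]); r=np.hypot(*a); th=r/c["fx"]
    d=np.array([*(a/r*np.sin(th)),np.cos(th)]); T=c["tool_from_camera"]; R=Rn.from_euler("xyz",st["ee_rot"]).as_matrix()
    o=R@T[:3,3]+st["eef_pos"]; d=R@T[:3,:3]@d; return o+d*(z-o[2])/d[2]
E
python3 - <<'E'
from h import *
st=arm.get_state(); a=wplane(279,227,.02,st);b=wplane(358,227,.02,st);print(a,b,np.linalg.norm(a-b))
d=(b-a)/np.linalg.norm(b-a); u=np.array([-d[1],d[0],0]); u*=np.sign(u[1]); print(np.degrees(np.arctan2(u[1],u[0])),(a+b)/2+.034*u, "tcp rel:",(st["eef_pos"]-(a+b)/2)@u-.034,(st["eef_pos"]-(a+b)/2)@d)
print(wplane(118,129,.007,st))
E
```

```text
[0.46857413 0.27597952 0.02      ] [0.41082666 0.29463847 0.02      ] 0.06068711372055223
72.09368289333987 [0.45015409 0.31766205 0.02      ] tcp rel: -0.029799960087638303 -0.00028029418373216224
[0.57700617 0.15265664 0.007     ]
```

```bash
python3 -m crank '[{"dx":0.006,"dy":0.018,"dz":-0.03,"twist":0,"grip":0.8},{"dx":0.006,"dy":0.018,"dz":-0.065,"twist":0,"grip":0.8},{"dx":0.006,"dy":0.018,"dz":-0.1,"twist":0,"grip":0.8},{"dx":0.006,"dy":0.018,"dz":-0.12,"twist":0,"grip":0.8},{"dx":0.006,"dy":0.018,"dz":-0.131,"twist":0,"grip":0.8}]' 25
python3 -m crank '[{"dx":0,"dy":0,"dz":0,"twist":0,"grip":0},{"dx":0,"dy":0,"dz":0,"twist":0,"grip":0},{"dx":0,"dy":0,"dz":0,"twist":0,"grip":0},{"dx":0,"dy":0,"dz":0,"twist":0,"grip":0},{"dx":0,"dy":0,"dz":0,"twist":0,"grip":0}]' 25
```

```text
t: 3.07
eef_pos: [0.4493, 0.3091, 0.011]
ee_rot: [-3.142, -0.0, -1.883]
force: [0.4, -0.8, 0.5]
width: 0.0784
gripper_force: 0.0
t: 3.48
eef_pos: [0.4498, 0.3101, 0.0133]
ee_rot: [-3.14, 0.003, -1.882]
force: [-2.6, 0.1, 7.5]
width: 0.0628
gripper_force: 25.0
```

```bash
python3 -m crank '[{"dx":-0.006,"dy":-0.019,"dz":0,"twist":0,"grip":0},{"dx":-0.012,"dy":-0.038,"dz":0,"twist":0,"grip":0},{"dx":-0.018,"dy":-0.057,"dz":0,"twist":0,"grip":0},{"dx":-0.025,"dy":-0.076,"dz":0,"twist":0,"grip":0},{"dx":-0.031,"dy":-0.095,"dz":0,"twist":0,"grip":0}]'
python3 -m crank '[{"dx":-0.005,"dy":-0.014,"dz":0,"twist":0,"grip":0},{"dx":-0.009,"dy":-0.028,"dz":0,"twist":0,"grip":0},{"dx":-0.014,"dy":-0.042,"dz":0,"twist":0,"grip":0},{"dx":-0.018,"dy":-0.055,"dz":0,"twist":0,"grip":0},{"dx":-0.018,"dy":-0.055,"dz":0,"twist":0,"grip":0}]'
python3 - <<'E'
from h import *
cv2.imwrite("pics/t2.png",np.hstack([cv2.resize(arm.grab_frame("top")[160:340,170:410,::-1],(400,300)),cv2.resize(arm.grab_frame("scene")[150:330,250:490,::-1],(400,300))]))
E
```

```text
t: 3.9
eef_pos: [0.4198, 0.216, 0.0133]
ee_rot: [-3.138, 0.007, -1.881]
force: [1.7, 4.5, 4.7]
width: 0.0628
gripper_force: 25.0
t: 4.32
eef_pos: [0.4013, 0.1592, 0.0132]
ee_rot: [-3.139, 0.005, -1.882]
force: [2.7, -3.8, 11.2]
width: 0.0626
gripper_force: 25.0
```

View pics/t2.png

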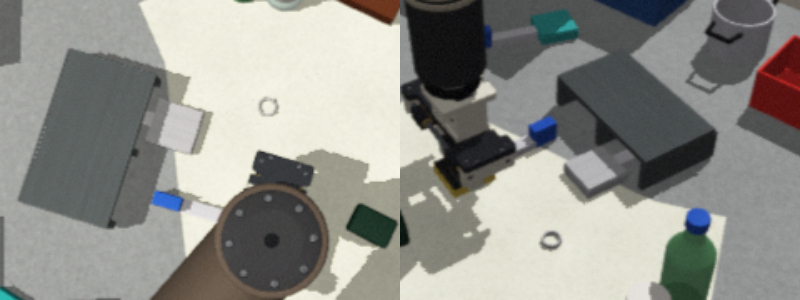

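Pad pulled clear of the rack; blue grip at crop (168,200), i.e. top (271,280). Steel pad unmoved. Release and rise.

```bash
python3 -m crank '[{"dx":0,"dy":0,"dz":0,"twist":0,"grip":0.8},{"dx":0,"dy":0,"dz":0,"twist":0,"grip":0.8},{"dx":0,"dy":0,"dz":0.03,"twist":0,"grip":0.8},{"dx":0,"dy":0,"dz":0.07,"twist":0,"grip":0.8},{"dx":0,"dy":0,"dz":0.1,"twist":0,"grip":0.4}]'
python3 -m crank '[{"dx":0.007,"dy":0.022,"dz":0,"twist":0,"grip":0.2},{"dx":0.015,"dy":0.045,"dz":0,"twist":0,"grip":0.1},{"dx":0.022,"dy":0.07,"dz":0,"twist":0,"grip":0.1},{"dx":0.025,"dy":0.08,"dz":0,"twist":0,"grip":0.1},{"dx":0.025,"dy":0.08,"dz":0,"twist":0,"grip":0.1}]'
python3 - <<'E'
from h import *
t=arm.grab_frame("top")[:,:,::-1]; st=arm.get_state(); w=arm.grab_frame("wrist")[:,:,::-1]; cv2.imwrite("pics/w3.png",w); cv2.imwrite("pics/t3.png",t)
for n,im,f in(("top",t,lambda p,z:onplane("top",*p,z)),("w",w,lambda p,z:wplane(*p,z,st))):
    m=cv2.inRange(cv2.cvtColor(im,cv2.COLOR_BGR2HSV),(105,150,60),(125,255,255))
    for c in cv2.findContours(m,cv2.RETR_EXTERNAL,cv2.CHAIN_APPROX_NONE)[0]:
        if 40<cv2.contourArea(c)<6000:
            r=cv2.minAreaRect(c);p=f(r[0],.034);
            print(n,np.round(r,1) if 0 else r,p.round(4))
print(st["eef_pos"])
E
```

```text
t: 4.83
eef_pos: [0.3997, 0.1586, 0.1135]
ee_rot: [-3.142, -0.001, -1.882]
force: [1.3, 1.5, 0.1]
width: 0.0757
gripper_force: 0.0
t: 5.25
eef_pos: [0.4255, 0.2408, 0.1114]
ee_rot: [-3.141, 0.0, -1.881]
force: [-0.1, 0.0, -0.6]
width: 0.0494
gripper_force: 0.0
top ((494.90008544921875, 220.800048828125), (26.385602951049805, 39.354793548583984), 63.43495178222656) [ 0.5706 -0.2348  0.034 ]
top ((315.0, 128.5), (13.0, 12.0), 90.0) [0.7998 0.1817 0.034 ]
w ((319.0, 337.0), (16.0, 26.0), 90.0) [0.445 0.304 0.034]
w ((318.0, 291.0), (6.0, 24.0), 90.0) [0.4346 0.2695 0.034 ]
[0.42462786 0.2393547  0.11103044]
```

View pics/w3.png

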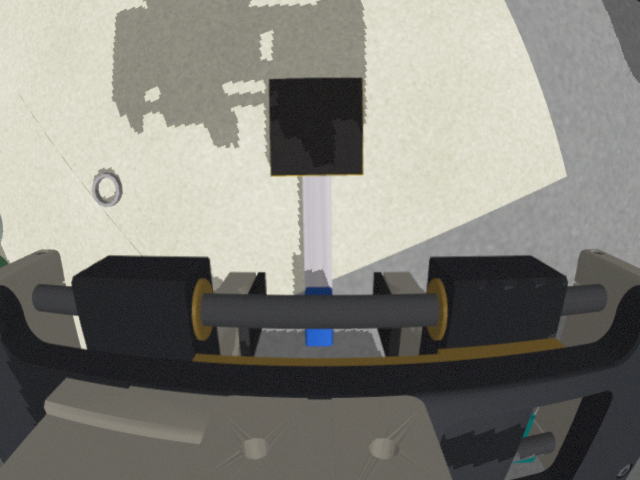

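The plate sits at (317,127) and the blue grip at (319,318), between the fingers. The pad is straight.

Run:
```python
from h import *
st=arm.get_state()
P=[wplane(*p,.02,st) for p in((270,79),(363,79),(363,175),(271,175))]; c=np.mean(P,0); e=(P[3]+P[2]-P[0]-P[1])/2
print(c,np.linalg.norm(e),np.degrees(np.arctan2(e[1],e[0])),np.linalg.norm(P[0]-P[1])); u=e/np.linalg.norm(e); print("grip",c+.135*u, wplane(319,346,.034,st), c+.135*u-st["eef_pos"])
```

```text
[0.40121993 0.1636085  0.02      ] 0.06523423726355167 72.42610126655522 0.06179104628002265
grip [0.44198124 0.29230783 0.02      ] [0.44689585 0.31027044 0.034     ] [ 0.01777478  0.05380874 -0.09089863]
```

```bash
python3 -m crank '[{"dx":0.009,"dy":0.027,"dz":0,"twist":0,"grip":0.1},{"dx":0.017,"dy":0.053,"dz":0,"twist":0,"grip":0.1},{"dx":0.017,"dy":0.053,"dz":-0.035,"twist":0,"grip":0.1},{"dx":0.017,"dy":0.053,"dz":-0.075,"twist":0,"grip":0.1},{"dx":0.017,"dy":0.053,"dz":-0.103,"twist":0,"grip":0.1}]' 40
python3 -m crank '[{"dx":0,"dy":0,"dz":0,"twist":0,"grip":0.1},{"dx":0,"dy":0,"dz":0,"twist":0,"grip":-0.8},{"dx":0,"dy":0,"dz":0,"twist":0,"grip":-0.8},{"dx":0,"dy":0,"dz":0,"twist":0,"grip":-0.8},{"dx":0,"dy":0,"dz":0,"twist":0,"grip":-0.8}]' 40
```

```text
t: 5.77
eef_pos: [0.4407, 0.2904, 0.0062]
ee_rot: [3.141, -0.001, -1.883]
force: [-0.4, -0.1, -1.9]
width: 0.0477
gripper_force: 0.0
t: 6.18
eef_pos: [0.4427, 0.2929, 0.0104]
ee_rot: [-3.14, 0.003, -1.882]
force: [0.1, -0.4, 0.2]
width: 0.0271
gripper_force: 0.0
```

```bash
python3 -m crank '[{"dx":0,"dy":0,"dz":0,"twist":0,"grip":-0.8},{"dx":0,"dy":0,"dz":0,"twist":0,"grip":-0.8},{"dx":0,"dy":0,"dz":0,"twist":0,"grip":-0.8},{"dx":0,"dy":0,"dz":0,"twist":0,"grip":-0.8},{"dx":0,"dy":0,"dz":0,"twist":0,"grip":-0.8}]' 60
python3 -m crank '[{"dx":0,"dy":0,"dz":0.01,"twist":0,"grip":-0.8},{"dx":0,"dy":0,"dz":0.014,"twist":0,"grip":-0.8},{"dx":0,"dy":0,"dz":0.014,"twist":0,"grip":-0.8},{"dx":0,"dy":0,"dz":0.014,"twist":0,"grip":-0.8},{"dx":0,"dy":0,"dz":0.014,"twist":0,"grip":-0.8}]'
python3 - <<'E'
from h import *
cv2.imwrite("pics/s4.png",np.hstack([cv2.resize(arm.grab_frame("scene")[150:330,200:440,::-1],(400,300)),cv2.resize(arm.grab_frame("wrist")[:,:,::-1],(400,300))]))
E
```

```text
t: 6.6
eef_pos: [0.4425, 0.2927, 0.0099]
ee_rot: [-3.14, 0.002, -1.881]
force: [-1.1, -1.1, 9.5]
width: 0.0197
gripper_force: 59.9
t: 7.02
eef_pos: [0.4416, 0.2918, 0.0222]
ee_rot: [3.141, 0.0, -1.883]
force: [0.3, -0.5, -3.8]
width: 0.0198
gripper_force: 59.9
```

View pics/s4.png

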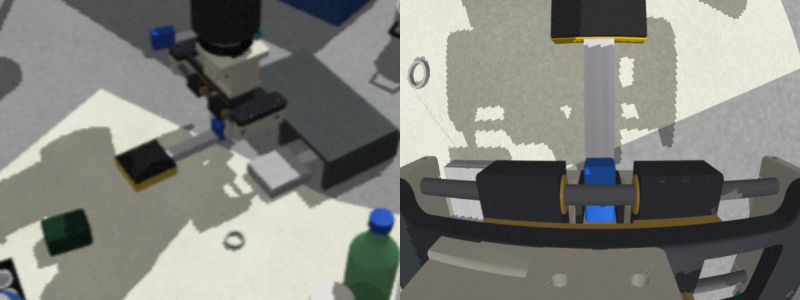

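Pad is held and level (weight -3.8 N). I raise it clear of the bystanders, turn it to point at +y, and bring it in front of the leg.

```bash
python3 -m crank '[{"dx":0,"dy":-0.005,"dz":0.015,"twist":0,"grip":-0.8},{"dx":0,"dy":-0.02,"dz":0.03,"twist":0,"grip":-0.8},{"dx":0.005,"dy":-0.04,"dz":0.045,"twist":3,"grip":-0.8},{"dx":0.015,"dy":-0.065,"dz":0.05,"twist":6,"grip":-0.8},{"dx":0.03,"dy":-0.09,"dz":0.05,"twist":9,"grip":-0.8}]'
python3 -m crank '[{"dx":0.018,"dy":-0.03,"dz":0,"twist":3,"grip":-0.8},{"dx":0.036,"dy":-0.06,"dz":0,"twist":6,"grip":-0.8},{"dx":0.055,"dy":-0.09,"dz":0,"twist":9,"grip":-0.8},{"dx":0.07,"dy":-0.125,"dz":0,"twist":9,"grip":-0.8},{"dx":0.082,"dy":-0.157,"dz":0,"twist":9,"grip":-0.8}]'
python3 -m crank '[{"dx":0,"dy":0,"dz":0,"twist":0,"grip":-0.8},{"dx":0,"dy":0,"dz":0,"twist":0,"grip":-0.8},{"dx":0,"dy":0,"dz":-0.02,"twist":0,"grip":-0.8},{"dx":0,"dy":0,"dz":-0.04,"twist":0,"grip":-0.8},{"dx":0,"dy":0,"dz":-0.055,"twist":0,"grip":-0.8}]'
python3 - <<'E'
from h import *
st=arm.get_state();print(st["eef_pos"],st["ee_rot"])
t=arm.grab_frame("top")[:,:,::-1];s=arm.grab_frame("scene")[:,:,::-1];w=arm.grab_frame("wrist")[:,:,::-1]
for n,i in(("t5",t),("s5",s),("w5",w)): cv2.imwrite(f"pics/{n}.png",i)
cv2.imwrite("pics/c5.png",np.hstack([cv2.resize(s[270:450,100:340],(400,300)),cv2.resize(w,(400,300))]))
E
```

```text
t: 7.53
eef_pos: [0.4718, 0.2017, 0.0736]
ee_rot: [-3.141, 0.002, -1.721]
force: [0.1, -0.5, -3.4]
width: 0.0193
gripper_force: 60.0
t: 7.95
eef_pos: [0.5543, 0.0431, 0.0718]
ee_rot: [3.141, -0.0, -1.568]
force: [0.8, -0.6, -4.4]
width: 0.0194
gripper_force: 60.0
t: 8.37
eef_pos: [0.5529, 0.0455, 0.016]
ee_rot: [3.141, 0.0, -1.568]
force: [-0.3, 0.1, -4.5]
width: 0.0199
gripper_force: 60.0
[0.55285626 0.04552102 0.01598415] [ 3.14053710e+00  1.55233547e-05 -1.56808668e+00]
```

View pics/c5.png

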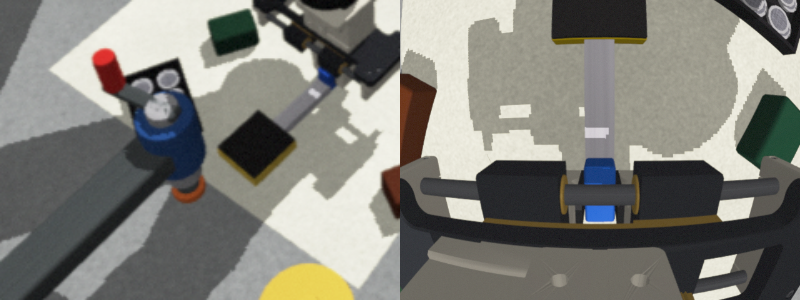

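```bash
python3 - <<'E'
from h import *
for z in(.024,.028): print(onplane("scene",255.7,357.6,z))
E
python3 -m crank '[{"dx":0,"dy":-0.02,"dz":-0.002,"twist":0,"grip":-0.8},{"dx":0.001,"dy":-0.045,"dz":-0.002,"twist":0,"grip":-0.8},{"dx":0.001,"dy":-0.07,"dz":-0.002,"twist":0,"grip":-0.8},{"dx":0.001,"dy":-0.088,"dz":-0.002,"twist":0,"grip":-0.8},{"dx":0.001,"dy":-0.097,"dz":-0.003,"twist":0,"grip":-0.8}]'
python3 -m crank '[{"dx":0,"dy":0,"dz":0,"twist":0,"grip":-0.8},{"dx":0,"dy":0,"dz":-0.002,"twist":0,"grip":-0.8},{"dx":0,"dy":0,"dz":-0.004,"twist":0,"grip":-0.8},{"dx":0,"dy":0,"dz":-0.004,"twist":0,"grip":-0.8},{"dx":0,"dy":0,"dz":-0.004,"twist":0,"grip":-0.8}]'
python3 - <<'E'
from h import *
t=arm.grab_frame("top")[:,:,::-1];s=arm.grab_frame("scene")[:,:,::-1]
for n,i in(("t6",t),("s6",s)): cv2.imwrite(f"pics/{n}.png",i)
cv2.imwrite("pics/c6.png",np.hstack([cv2.resize(s[330:420,150:270],(400,300),interpolation=2),cv2.resize(t[170:260,440:560],(400,300),interpolation=2)]))
E
```

```text
[ 0.56009261 -0.09371256  0.024     ]
[ 0.56222962 -0.09510536  0.028     ]
t: 8.93
eef_pos: [0.5553, -0.0532, 0.0157]
ee_rot: [-3.14, 0.0, -1.568]
force: [-0.6, 0.2, -3.4]
width: 0.0195
gripper_force: 60.0
t: 9.35
eef_pos: [0.5553, -0.0513, 0.0107]
ee_rot: [-3.141, -0.0, -1.567]
force: [0.5, -0.3, 0.8]
width: 0.0191
gripper_force: 60.0
```

View pics/c6.png

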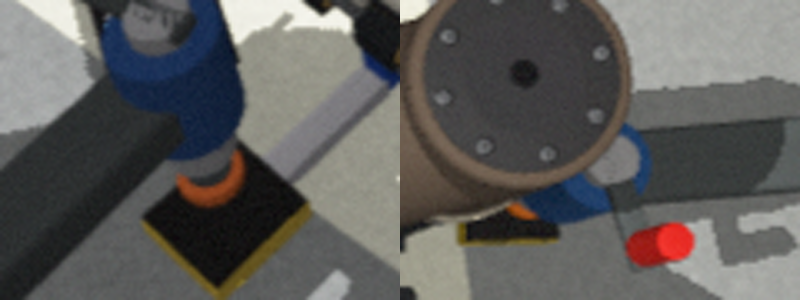

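The pad lies flat under the raised foot. Its corners in the scene crop are at (143,216), (309,207) and (218,290), with the foot around (210,185). Now I check the centring.

Run:
```python
from h import *
L,Rr,B=[onplane("scene",150+x*.3,330+y*.3,.02) for x,y in((143,216),(309,207),(218,290))]
print(L,Rr,B,(L+Rr)/2,np.linalg.norm(L-B),np.linalg.norm(Rr-B))
print([onplane("top",440+x*.3,170+y*.3,.02) for x,y in((60,222),(157,222))])
# foot: side extents of orange in scene, at z .055 (mid)
s=cv2.imread("pics/s6.png");m=cv2.inRange(cv2.cvtColor(s,cv2.COLOR_BGR2HSV),(4,150,80),(18,255,255))[365:400,195:230]
y,x=np.nonzero(m);print(x.min()+195,x.max()+195,y.min()+365,y.max()+365)
for z in(.03,.04,.05): print(z,[onplane("scene",(x.min()+x.max()+1)/2+195,y.max()+365.5,z).round(4)])
```

```text
[ 0.5264091  -0.22093657  0.02      ] [ 0.59238384 -0.15775558  0.02      ] [ 0.59070658 -0.22137375  0.02      ] [ 0.55939647 -0.18934607  0.02      ] 0.06429896076658928 0.06364027816229668
[array([ 0.53642216, -0.15134413,  0.02      ]), array([ 0.53533993, -0.2197536 ,  0.02      ])]
203 222 375 391
0.03 [array([ 0.555 , -0.1949,  0.03  ])]
0.04 [array([ 0.5605, -0.1971,  0.04  ])]
0.05 [array([ 0.5659, -0.1994,  0.05  ])]
```

Pad and leg axis agree to within about 3 mm. I let go, rise straight up and move over to the knob at (0.499, -0.2015).

```bash
python3 -m crank '[{"dx":0,"dy":0,"dz":0,"twist":0,"grip":0.1},{"dx":0,"dy":0,"dz":0,"twist":0,"grip":0.1},{"dx":0,"dy":0,"dz":0,"twist":0,"grip":0.1},{"dx":0,"dy":0,"dz":0.03,"twist":0,"grip":0.1},{"dx":0,"dy":0,"dz":0.07,"twist":0,"grip":0.1}]' 20
python3 -m crank '[{"dx":0,"dy":0.01,"dz":0.04,"twist":0,"grip":0.1},{"dx":0,"dy":0.01,"dz":0.08,"twist":0,"grip":0.1},{"dx":0,"dy":0.01,"dz":0.12,"twist":0,"grip":0.1},{"dx":0,"dy":0.01,"dz":0.16,"twist":0,"grip":0.1},{"dx":0,"dy":0.01,"dz":0.2,"twist":0,"grip":0.1}]'
python3 -m crank '[{"dx":0,"dy":0,"dz":0.02,"twist":0,"grip":0.1},{"dx":-0.015,"dy":-0.035,"dz":0.02,"twist":0,"grip":0.1},{"dx":-0.03,"dy":-0.07,"dz":0.02,"twist":0,"grip":0.1},{"dx":-0.04,"dy":-0.11,"dz":0.02,"twist":0,"grip":0.1},{"dx":-0.05,"dy":-0.13,"dz":0.02,"twist":0,"grip":0.1}]'
python3 - <<'E'
from h import *
st=arm.get_state();print(st["eef_pos"],st["ee_rot"])
w=arm.grab_frame("wrist")[:,:,::-1];cv2.imwrite("pics/w7.png",w);cv2.imwrite("pics/s7.png",arm.grab_frame("scene")[:,:,::-1])
m=cv2.inRange(cv2.cvtColor(w,cv2.COLOR_BGR2HSV),(0,150,80),(5,255,255))
for c in cv2.findContours(m,cv2.RETR_EXTERNAL,cv2.CHAIN_APPROX_NONE)[0]:
    if cv2.contourArea(c)>40: r=cv2.minAreaRect(c);print(r,[wplane(*r[0],z,st).round(4) for z in(.229,.252)])
E
```

```text
t: 9.87
eef_pos: [0.552, -0.0526, 0.0778]
ee_rot: [3.134, -0.001, -1.569]
force: [1.6, 0.7, 0.2]
width: 0.0458
gripper_force: 0.0
t: 10.28
eef_pos: [0.5542, -0.0422, 0.2826]
ee_rot: [-3.141, 0.0, -1.568]
force: [1.4, 0.4, -0.2]
width: 0.048
gripper_force: 0.0
t: 10.7
eef_pos: [0.5036, -0.1746, 0.3006]
ee_rot: [-3.141, -0.0, -1.569]
force: [0.3, -0.5, -0.6]
width: 0.0483
gripper_force: 0.0
[ 0.50364865 -0.1745883   0.30057689] [-3.14141620e+00 -3.88414768e-04 -1.56863871e+00]
((323.5, 212.0), (42.0, 35.0), 90.0) [array([ 0.5007, -0.1981,  0.229 ]), array([ 0.501 , -0.2022,  0.252 ])]
```

View pics/w7.png

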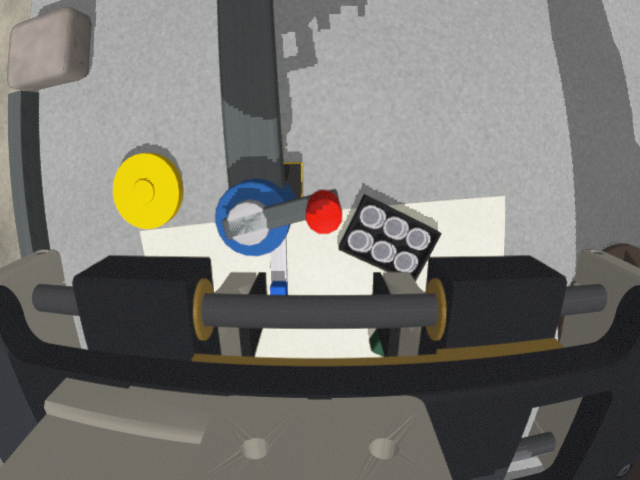

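The knob is at wrist (323,212), which gives (0.501, -0.201) and agrees with before; the housing is centred at (253,218). Descend and close.

```bash
python3 - <<'E'
from h import *
st=arm.get_state(); print(wplane(253,217.5,.192,st))
E
python3 -m crank '[{"dx":-0.002,"dy":-0.015,"dz":0,"twist":0,"grip":0.1},{"dx":-0.003,"dy":-0.027,"dz":-0.01,"twist":0,"grip":0.1},{"dx":-0.003,"dy":-0.027,"dz":-0.04,"twist":0,"grip":0.1},{"dx":-0.003,"dy":-0.027,"dz":-0.07,"twist":0,"grip":0.1},{"dx":-0.003,"dy":-0.027,"dz":-0.085,"twist":0,"grip":0.1}]' 15
python3 -m crank '[{"dx":0,"dy":0,"dz":0,"twist":0,"grip":-0.8},{"dx":0,"dy":0,"dz":0,"twist":0,"grip":-0.8},{"dx":0,"dy":0,"dz":0,"twist":0,"grip":-0.8},{"dx":0,"dy":0,"dz":0,"twist":0,"grip":-0.8},{"dx":0,"dy":0,"dz":0,"twist":0,"grip":-0.8}]' 15
python3 -m crank '[{"dx":0,"dy":0,"dz":0,"twist":0,"grip":-0.8},{"dx":0,"dy":0,"dz":0,"twist":0,"grip":-0.8},{"dx":0,"dy":0,"dz":0,"twist":0,"grip":-0.8},{"dx":0,"dy":0,"dz":0,"twist":0,"grip":-0.8},{"dx":0,"dy":0,"dz":0,"twist":0,"grip":-0.8}]' 15
```

```text
[ 0.55162193 -0.18768165  0.192     ]
t: 11.22
eef_pos: [0.5, -0.1987, 0.2111]
ee_rot: [3.137, 0.002, -1.569]
force: [-0.8, 0.4, -0.0]
width: 0.0484
gripper_force: 0.0
t: 11.63
eef_pos: [0.5012, -0.1992, 0.2165]
ee_rot: [3.141, -0.0, -1.568]
force: [-2.7, 1.0, 5.8]
width: 0.0217
gripper_force: 15.0
t: 12.05
eef_pos: [0.5014, -0.1992, 0.2166]
ee_rot: [-3.141, -0.0, -1.568]
force: [-5.5, 1.2, 5.2]
width: 0.0217
gripper_force: 15.0
```

Run:
```python
import numpy as np
p=lambda a:55*np.array([np.cos(np.radians(a)),np.sin(np.radians(a))])
for k in range(5):
    a=193-72*k; print(a,[(np.round(p(a-14.4*j),0)-np.round(p(a),0)).astype(int).tolist() for j in range(1,6)])
```

```text
193 [[-1, 13], [1, 27], [6, 40], [15, 51], [26, 59]]
121 [[12, 6], [26, 8], [40, 7], [53, 2], [64, -5]]
49 [[9, -11], [16, -23], [19, -36], [18, -50], [15, -63]]
-23 [[-7, -12], [-17, -22], [-29, -29], [-42, -33], [-56, -34]]
-95 [[-13, 3], [-26, 9], [-36, 18], [-44, 30], [-49, 43]]
```

```bash
python3 -m crank '[{"dx":-0.001,"dy":0.013,"dz":0,"twist":0,"grip":-0.8},{"dx":0.001,"dy":0.027,"dz":0,"twist":0,"grip":-0.8},{"dx":0.006,"dy":0.04,"dz":0,"twist":0,"grip":-0.8},{"dx":0.015,"dy":0.051,"dz":0,"twist":0,"grip":-0.8},{"dx":0.026,"dy":0.059,"dz":0,"twist":0,"grip":-0.8}]' 20
python3 -m crank '[{"dx":0.012,"dy":0.006,"dz":0,"twist":0,"grip":-0.8},{"dx":0.026,"dy":0.008,"dz":0,"twist":0,"grip":-0.8},{"dx":0.04,"dy":0.007,"dz":0,"twist":0,"grip":-0.8},{"dx":0.053,"dy":0.002,"dz":0,"twist":0,"grip":-0.8},{"dx":0.064,"dy":-0.005,"dz":0,"twist":0,"grip":-0.8}]'
```

```text
t: 12.47
eef_pos: [0.5241, -0.1396, 0.2164]
ee_rot: [3.136, 0.0, -1.569]
force: [-15.8, 5.3, 14.6]
width: 0.0214
gripper_force: 20.0
t: 12.88
eef_pos: [0.5914, -0.1442, 0.2165]
ee_rot: [3.14, 0.001, -1.567]
force: [-10.2, 1.0, 8.4]
width: 0.0219
gripper_force: 20.0
```

```bash
python3 -m crank '[{"dx":0.009,"dy":-0.011,"dz":0.002,"twist":0,"grip":-0.8},{"dx":0.016,"dy":-0.023,"dz":0.003,"twist":0,"grip":-0.8},{"dx":0.019,"dy":-0.036,"dz":0.003,"twist":0,"grip":-0.8},{"dx":0.018,"dy":-0.05,"dz":0.003,"twist":0,"grip":-0.8},{"dx":0.015,"dy":-0.063,"dz":0.003,"twist":0,"grip":-0.8}]'
python3 -m crank '[{"dx":-0.007,"dy":-0.012,"dz":0,"twist":0,"grip":-0.8},{"dx":-0.017,"dy":-0.022,"dz":0,"twist":0,"grip":-0.8},{"dx":-0.029,"dy":-0.029,"dz":0,"twist":0,"grip":-0.8},{"dx":-0.042,"dy":-0.033,"dz":0,"twist":0,"grip":-0.8},{"dx":-0.056,"dy":-0.034,"dz":0,"twist":0,"grip":-0.8}]'
python3 -m crank '[{"dx":-0.013,"dy":0.003,"dz":0,"twist":0,"grip":-0.8},{"dx":-0.026,"dy":0.009,"dz":0,"twist":0,"grip":-0.8},{"dx":-0.036,"dy":0.018,"dz":0,"twist":0,"grip":-0.8},{"dx":-0.044,"dy":0.03,"dz":0,"twist":0,"grip":-0.8},{"dx":-0.049,"dy":0.043,"dz":0,"twist":0,"grip":-0.8}]'
python3 - <<'E'
from h import *
s=arm.grab_frame("scene")[:,:,::-1]; a=cv2.imread("pics/s7.png"); cv2.imwrite("pics/s8.png",s)
for i in(a,s):
    m=cv2.inRange(cv2.cvtColor(i,cv2.COLOR_BGR2HSV),(4,150,80),(18,255,255))[360:410,190:240];y,x=np.nonzero(m);print(x.min()+190,x.max()+190,y.min()+360,y.max()+360)
cv2.imwrite("pics/c8.png",np.hstack([cv2.resize(a[330:420,150:270],(400,300),interpolation=2),cv2.resize(s[330:420,150:270],(400,300),interpolation=2)]))
for z in(.02,.03,.04,.05): print(z,proj("scene",(.5725,-.196,z)))
E
```

```text
t: 13.3
eef_pos: [0.6057, -0.2061, 0.2167]
ee_rot: [3.138, 0.004, -1.568]
force: [-7.3, 12.2, -1.3]
width: 0.0217
gripper_force: 20.0
t: 13.72
eef_pos: [0.5525, -0.2404, 0.217]
ee_rot: [-3.138, 0.003, -1.568]
force: [8.6, 8.4, -12.4]
width: 0.0217
gripper_force: 20.0
t: 14.13
eef_pos: [0.5013, -0.1994, 0.2171]
ee_rot: [3.142, -0.0, -1.569]
force: [6.9, -7.7, -15.5]
width: 0.0217
gripper_force: 20.0
204 223 375 390
205 224 378 396
0.02 (np.float64(219.6965513408818), np.float64(400.4136425356586))
0.03 (np.float64(218.77104235905463), np.float64(397.77810389188676))
0.04 (np.float64(217.83042952357175), np.float64(395.0995545472347))
0.05 (np.float64(216.8743400614467), np.float64(392.3769329694744))
```

View pics/c8.png

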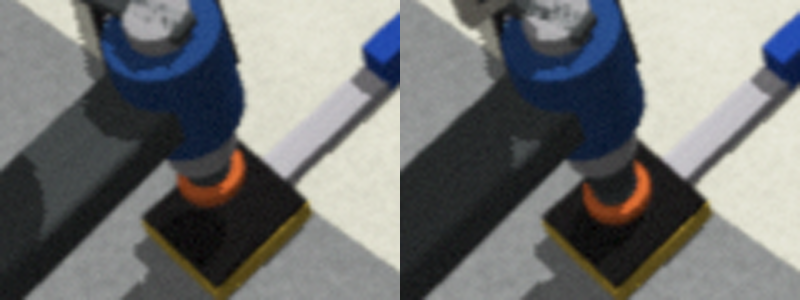

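After one turn the foot has gone down about 20 mm to about 0.034 m, and the pad is centred beneath it. I go on, tracking the foot's image row and the tangential force.

```bash
cat > foot.py <<'E'
from h import *
import sys
def f(s):
    m=cv2.inRange(cv2.cvtColor(s,cv2.COLOR_BGR2HSV),(4,150,80),(18,255,255))[360:410,190:240]
    h=s[360:410,190:240].astype(float); w=np.clip(h[:,:,2]-h[:,:,0]-60,0,None)*(cv2.dilate(m,np.ones((3,3)))>0); y,x=np.mgrid[360:410,190:240]
    col=np.argwhere(m.any(0)).ravel(); bot=w[:,19:25].sum(1); cs=np.cumsum(bot[::-1])
    return round((w*y).sum()/w.sum(),2),round((w*x).sum()/w.sum(),2),np.nonzero(m)[0].max()+360,int(w.sum())
if len(sys.argv)>1:
    for n in sys.argv[1:]: print(n,f(cv2.imread(n)))
else:
    st=arm.get_state(); a=np.arctan2(st["eef_pos"][1]+.188,st["eef_pos"][0]-.5535); F=st["force"]
    print("angle",round(np.degrees(a),1),"Ft",round(-(F[0]*np.sin(a)-F[1]*np.cos(a)),1),"foot",f(arm.grab_frame("scene")[:,:,::-1]))
E
python3 foot.py pics/s7.png pics/s8.png; python3 foot.py
python3 -m crank '[{"dx":-0.001,"dy":0.013,"dz":-0.001,"twist":0,"grip":-0.8},{"dx":0.001,"dy":0.027,"dz":-0.002,"twist":0,"grip":-0.8},{"dx":0.006,"dy":0.04,"dz":-0.002,"twist":0,"grip":-0.8},{"dx":0.015,"dy":0.051,"dz":-0.002,"twist":0,"grip":-0.8},{"dx":0.026,"dy":0.059,"dz":-0.002,"twist":0,"grip":-0.8}]'
python3 foot.py
python3 -m crank '[{"dx":0.012,"dy":0.006,"dz":0,"twist":0,"grip":-0.8},{"dx":0.026,"dy":0.008,"dz":0,"twist":0,"grip":-0.8},{"dx":0.04,"dy":0.007,"dz":0,"twist":0,"grip":-0.8},{"dx":0.053,"dy":0.002,"dz":0,"twist":0,"grip":-0.8},{"dx":0.064,"dy":-0.005,"dz":0,"twist":0,"grip":-0.8}]'
python3 foot.py
```

```text
pics/s7.png (np.float64(383.29), np.float64(216.73), np.int64(390), 5391)
pics/s8.png (np.float64(388.45), np.float64(218.33), np.int64(396), 6719)
angle -169.8 Ft 2.7 foot (np.float64(388.49), np.float64(218.27), np.int64(396), 6688)
t: 14.65
eef_pos: [0.5238, -0.1399, 0.2166]
ee_rot: [3.134, 0.0, -1.569]
force: [-14.2, 5.4, 9.4]
width: 0.0214
gripper_force: 20.0
angle 121.7 Ft 9.2 foot (np.float64(389.37), np.float64(218.78), np.int64(397), 6873)
t: 15.12
eef_pos: [0.5913, -0.1441, 0.2166]
ee_rot: [3.139, 0.001, -1.567]
force: [-9.7, 2.3, 2.5]
width: 0.0216
gripper_force: 20.0
angle 49.3 Ft 8.9 foot (np.float64(390.65), np.float64(218.83), np.int64(398), 8208)
```

```bash
python3 -m crank '[{"dx":0.009,"dy":-0.011,"dz":0,"twist":0,"grip":-0.8},{"dx":0.016,"dy":-0.023,"dz":0.001,"twist":0,"grip":-0.8},{"dx":0.019,"dy":-0.036,"dz":0.001,"twist":0,"grip":-0.8},{"dx":0.018,"dy":-0.05,"dz":0.001,"twist":0,"grip":-0.8},{"dx":0.015,"dy":-0.063,"dz":0.001,"twist":0,"grip":-0.8}]'
python3 foot.py
python3 -m crank '[{"dx":-0.007,"dy":-0.012,"dz":0,"twist":0,"grip":-0.8},{"dx":-0.017,"dy":-0.022,"dz":0,"twist":0,"grip":-0.8},{"dx":-0.029,"dy":-0.029,"dz":0,"twist":0,"grip":-0.8},{"dx":-0.042,"dy":-0.033,"dz":0,"twist":0,"grip":-0.8},{"dx":-0.056,"dy":-0.034,"dz":0,"twist":0,"grip":-0.8}]'
python3 foot.py
```

```text
t: 15.58
eef_pos: [0.6056, -0.2067, 0.2166]
ee_rot: [3.138, 0.004, -1.568]
force: [-10.0, 14.6, 2.3]
width: 0.0217
gripper_force: 20.0
angle -19.7 Ft 10.3 foot (np.float64(391.84), np.float64(218.8), np.int64(399), 7385)
t: 16.05
eef_pos: [0.5536, -0.2405, 0.2169]
ee_rot: [-3.136, 0.003, -1.568]
force: [11.5, 10.3, -10.5]
width: 0.0218
gripper_force: 20.0
angle -89.9 Ft 11.5 foot (np.float64(391.15), np.float64(219.34), np.int64(399), 6611)
```

Tangential force against the same angles a lap ago is +1.3 N, then +2.9 N, and the foot's row has stopped moving. So contact came near +20° and the load is now about 45 N. I turn another 58° or so.

```bash
python3 -m crank '[{"dx":-0.013,"dy":0.003,"dz":0,"twist":0,"grip":-0.8},{"dx":-0.026,"dy":0.009,"dz":0,"twist":0,"grip":-0.8},{"dx":-0.036,"dy":0.018,"dz":0,"twist":0,"grip":-0.8},{"dx":-0.044,"dy":0.03,"dz":0,"twist":0,"grip":-0.8},{"dx":-0.045,"dy":0.033,"dz":0,"twist":0,"grip":-0.8}]'
python3 foot.py
```

```text
t: 16.52
eef_pos: [0.5055, -0.2097, 0.2171]
ee_rot: [-3.141, -0.001, -1.568]
force: [2.9, -12.3, -13.0]
width: 0.0215
gripper_force: 20.0
angle -155.6 Ft 12.4 foot (np.float64(391.12), np.float64(219.43), np.int64(399), 6124)
```

Ft is 12.4 N at about 175° after contact, so roughly 75 N. I let go and rise.

```bash
python3 -m crank '[{"dx":0,"dy":0,"dz":0,"twist":0,"grip":0},{"dx":0,"dy":0,"dz":0,"twist":0,"grip":0},{"dx":0,"dy":0,"dz":0,"twist":0,"grip":0},{"dx":0,"dy":0,"dz":0.02,"twist":0,"grip":0},{"dx":0,"dy":0,"dz":0.05,"twist":0,"grip":0}]'
python3 -m crank '[{"dx":0,"dy":0,"dz":0.04,"twist":0,"grip":0},{"dx":-0.02,"dy":0.03,"dz":0.05,"twist":0,"grip":0},{"dx":-0.03,"dy":0.06,"dz":0.05,"twist":0,"grip":0},{"dx":-0.04,"dy":0.09,"dz":0.05,"twist":0,"grip":0},{"dx":-0.04,"dy":0.09,"dz":0.05,"twist":0,"grip":0}]'
python3 foot.py
python3 - <<'E'
from h import *
s=arm.grab_frame("scene")[:,:,::-1]; cv2.imwrite("pics/s9.png",s[150:480])
E
```

```text
t: 16.98
eef_pos: [0.5046, -0.2088, 0.2658]
ee_rot: [3.137, 0.001, -1.569]
force: [0.9, -0.4, -0.2]
width: 0.0432
gripper_force: 0.0
t: 17.4
eef_pos: [0.4649, -0.116, 0.319]
ee_rot: [-3.138, 0.002, -1.566]
force: [-1.7, 0.1, -0.2]
width: 0.0439
gripper_force: 0.0
angle 140.9 Ft 1.0 foot (np.float64(391.03), np.float64(219.61), np.int64(399), 5604)
```

View pics/s9.png

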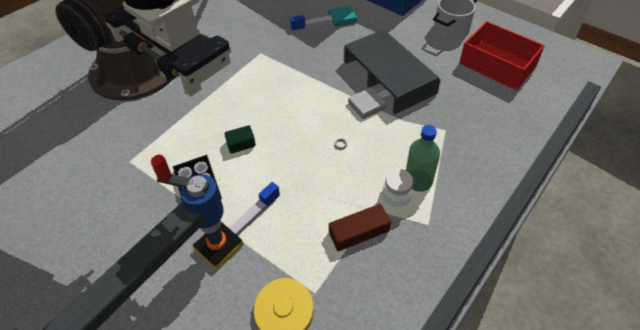

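The foot stands whole on the rubber at (217,242), the steel pad is still in the rack at (367,102), the bystanders have not moved, and the arm is clear.

```bash
python3 -c "
from station import arm
print(arm.job_done())"
```

```text
the job is handed in; nothing more can be done
None
```

I handed the job in at about 17 s with the rubber pad flat under the foot and about 75 N on it (estimated from the crank force); the gripper is clear, nothing else looks moved in the last picture, and no verdict was returned.

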